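# Switch the vial feeder over to the empty tray

## Task

The feeder's right tray is full. Push the empty left tray along its rails until it is fully home against the feeder, and press the raised left thumb pad down to rock the seesaw gate fully over to that side; then push the red tab to the right to open the shutter all the way and leave it open, so that the four waiting vials run down the left chute into the empty tray. Only push and press with the fingertips: lift nothing, do not touch the vials, and leave the full tray, the glassware and the tube where they are.

Things in the scene. Friction and masses are not known exactly. Their poses are not given: they have to be found in the camera images.
- feeder: Fixed two-way vial feeder: aluminium base plate 104 (x) x 96 (y) x 8 mm, clear magazine (86 x 37 mm, top 166 mm high, on white uprights) in the middle, shut below by a sliding shutter; under that a seesaw gate, a short steel chute past each gate end and a tray beyond each chute. Origin: centre of the base plate's underside, on the bench; +x away from the robot, +y towards the left tray.
- left_dock (a point): Point on the bench at the base plate's left end (feeder frame x 0, y 48 mm). The left tray is fully home when its open end butts against the plate here, under the lip of the chute. Two 8 mm high rails (inner faces 45 mm either side of this point's line, running 118 mm out in +y, then flared) guide the tray.
- gate (a joint): Seesaw gate, a steel channel 67 mm long (y), 86 mm wide, on a pivot along x, 34 mm above the feeder's origin. Radians: 0 = left end up, right end down (start: vials run right); 0.56 = left end fully down on its rigid stop (vials run left). Friction hinge: stays where it is left; 1 to 2 N on a thumb pad moves it.
- left_pad (a point): Centre of the top face of the left orange thumb pad, 32 (x) x 30 (y) x 8 mm, on an arm of the gate standing out on the robot's side of the feeder (78 mm in front of the lane's middle, 85 mm left of the pivot). Up at the start, this point 60 to 70 mm above the bench; with the gate fully over, about 23 mm.
- right_pad (a point): The same point of the right orange pad: down at the start, about 70 mm high once the gate is over (below the middle of the shutter's red tab).
- shutter (a joint): Shutter, a steel slide under the magazine that carries the waiting vials. Metres: 0 = shut (start), 0.029 = fully open, reached by pushing the red tab 29 mm to the right (feeder's -y); rigid stops. About 1 to 2 N moves it, it stays where it is left.
- shutter_tab (a point): Middle of the top edge of the left face (the face to push on) of the shutter's upright red tab, 28 (x) x 8 (y) x 48 mm, which stands on a rod on the robot's side: 102 mm in front of the lane's middle and, when shut, 36 mm right of it. This edge is 124 mm above the bench, the tab's lower edge 76 mm.
- left_tray: Empty loose tray, 250 g, 86 mm wide (x), 103 mm long (y), white, open towards the feeder; side walls 32 mm high, blue outer end wall 38 mm high; starts drawn out 35 to 70 mm between its rails. Origin: centre of its underside; own +y points away from the feeder; outer face of the blue wall at y = 51.5 mm. Fully home its origin is at x = 0, y = 99.5 mm in the feeder's frame.
- right_tray: The same tray, home on the feeder's right, full of four vials. Own +y points away from the feeder.
- vial1: 20 mL glass vial with orange screw cap, 23 mm diameter, 75 mm long, 24 g, lying along its own x; origin on its axis at mid-length. One of the four vials in the full right tray.
- vial2: 20 mL glass vial with orange screw cap, 23 mm diameter, 75 mm long, 24 g, lying along its own x; origin on its axis at mid-length. One of the four vials in the full right tray.
- vial3: 20 mL glass vial with orange screw cap, 23 mm diameter, 75 mm long, 24 g, lying along its own x; origin on its axis at mid-length. One of the four vials in the full right tray.
- vial4: 20 mL glass vial with orange screw cap, 23 mm diameter, 75 mm long, 24 g, lying along its own x; origin on its axis at mid-length. One of the four vials in the full right tray.
- vial5: 20 mL glass vial with orange screw cap, 23 mm diameter, 75 mm long, 24 g, lying along its own x; origin on its axis at mid-length. One of the four waiting vials, stacked in the magazine above the shutter.
- vial6: 20 mL glass vial with orange screw cap, 23 mm diameter, 75 mm long, 24 g, lying along its own x; origin on its axis at mid-length. One of the four waiting vials, stacked in the magazine above the shutter.
- vial7: 20 mL glass vial with orange screw cap, 23 mm diameter, 75 mm long, 24 g, lying along its own x; origin on its axis at mid-length. One of the four waiting vials, stacked in the magazine above the shutter.
- vial8: 20 mL glass vial with orange screw cap, 23 mm diameter, 75 mm long, 24 g, lying along its own x; origin on its axis at mid-length. One of the four waiting vials, stacked in the magazine above the shutter.
- beaker: Glass beaker, 68 mm wide, 90 mm high, a bystander. Origin: centre of its underside.
- reagent_bottle: Amber bottle, 56 mm wide, 120 mm high, orange cap, a bystander. Origin: centre of its underside.
- sample_tube: White capped tube, 34 mm at its orange cap, 112 mm high, standing upright, a bystander. Origin: centre of its underside.
Not all that is in view belongs to the job. What is shaped like the left_tray but green or pink is not meant. Leave any blue or pink look-alike of the vial8 alone.

How it is judged:
By the outcome, as a careful person would: the job done as asked, in the order asked, and still so for the second after the job is handed in, with the robot touching nothing.
It also fails if it takes over 48 s, if anything falls off the work surface, if the arm or the gripper's body presses on something with over 40 N, if the wrist force passes 120 N, or if a joint passes its speed limit or range.

## Robot

A 7-joint arm with a two-finger parallel gripper is mounted at the origin on the work surface. World frame = base frame: x ahead of the robot, y to its left, z up, the work surface at z = 0. Lengths are in m, angles in rad, forces in N, time in s.
With the tool pointing down it reaches from about 0.4 to 0.85 m from the base axis. Payload 10.4 kg.
Tool frame: the origin (TCP) lies midway between the tips of the shut fingers; the grasp point (between the pads) lies 19 mm behind it; z points along the fingers, y is the line along which they close (so a half turn about z gives the same grasp; the last joint's range is limited). The gripper opens to 87 mm and grips with 3 to 60 N. Pads are 19 mm wide; open, the fingers measure 117 mm over their backs; the gripper's body (75 mm by 190 mm) begins 51 mm behind the grasp point.
Start: joints at [-0.023, 0.332, -0.065, 1.46, 0.022, 1.35, -0.088], TCP at [0.625, 0, 0.223] pointing down, gripper open.
Joint ranges: [-2.6, 2.6], [-0.5, 2.12], [-1.47, 1.34], [0.16, 2.42], [-1.27, 4.41], [0.06, 2.06], [-2.6, 2.6]. Speed limits (rad/s): [2.22, 2.22, 2.79, 2.79, 3.14, 3.14, 3.14].

## Interface

Orientations are given as a unit quaternion [w, x, y, z].
In Python, from cell import env, snapshot, camera_model, ticket gives the robot as it stands.
- The arm moves only by the tool drive_tool, never from a script. Its argument "plan" is a list that holds one entry, the list of rows, each a list of 5 numbers: the finger opening in m, from 0 to 0.087, then the shift along the tool's x, y, z in m, then the turn about the tool's z in rad. A call has 1 to 8 rows; each row is the pose to reach, as a shift and turn from the pose commanded when the call began, along the tool's axes at that moment; what a row does not reach only later rows make up. A row lasts 1/8 s, in which the tool goes at most 62.5 mm and 10.7 degrees, less where a joint would pass 70% of its speed; a pose out of reach is approached as far as the arm can. A call with a gripper value outside its range is refused whole. The fingers move at their own pace and stop on an object; "force" is the grip in N (left out, the last holds). Time passes only in rows, so rows that repeat a pose let the fingers close. It gives the time, the measured TCP pose, the force, the opening and the grip force at its end, in the units of the state.
- env.get_state(): the state, without advancing time (a new reading comes with each control period).
- snapshot(name): name is "scene" or "side" or "wrist"; returns the picture (400x640x3 uint8, red, green, blue); there is no depth.
- camera_model(name): a dict with "mtx" (3x3 intrinsics, pixels), "rvec" (rotation vector, rad) and "tvec" (3), from world to camera coordinates, as OpenCV has them; the wrist camera has in their place "mount" (4x4, takes a point from camera to tool coordinates, whose origin is the TCP and whose axes are the flange's). Camera axes: x right, y down, z forward; pixel columns grow to the right and rows downward; lengths in m; the calibration is good to about 2 mm. A picture is of the moment at which its call begins: read the wrist's pose just before it. camera_model takes no time and is no camera call.
- ticket.finish_job(): hands the job in; it is judged then, once.
The state is a dict: "t": time; "joint_pos": joint angles; "joint_velocities": joint speeds; "effort": joint torques, N m; "ee_pos": TCP position; "ee_rot": TCP orientation; "contact_force": force on the tool from outside, world axes, zero at the start; "wrist_torque": the same for the moment, N m; "grip_width": finger opening in m; "gripper_force": force on a finger pad.
Only numpy, scipy, OpenCV 4.12 (cv2) and the standard library are available. Lean on these libraries where they do the work, as an engineer would, in place of code of your own. Each camera call takes 0.05 s, during which the arm holds its last target. There are 200 camera calls.

## Working session

There is one attempt and no reset: what is moved stays moved. The work goes in short steps, Python scripts to look and compute and a tool call to move; the robot and the scene stay as the last step left them, time stands still between calls to the robot, and variables do not carry over. Pictures are saved under pics/ and viewed, at most 10 in all, crops included, and the job is handed in when it is done.

Besides the shell and the picture viewer there is one more tool, called after "Emit:" as a command line: name --argument value ..., lists and objects as JSON in quotes. drive_tool: Moves the arm, as the interface text tells. Its arguments: {"type":"object","properties":{"plan":{"type":"array"},"force":{"type":"number"}},"required":["plan"]}

```bash
mkdir -p pics
python3 - <<'E'
from cell import env,snapshot,camera_model
import cv2
s=env.get_state();print(s['t'],s['ee_pos'],s['ee_rot'],s['grip_width'])
for n in("scene","side"):
    cv2.imwrite(f"pics/{n}0.png",snapshot(n)[:,:,::-1]);m=camera_model(n);print(n,m)
E
```

```text
0.0 [6.24607870e-01 2.02651983e-05 2.21742638e-01] [-4.90969221e-04  7.07083371e-01  7.07129829e-01 -5.20957717e-04] 0.08686845203991643
scene {'mtx': array([[446.07583654,   0.        , 306.48616892],
       [  0.        , 446.07583654, 199.80976625],
       [  0.        ,   0.        ,   1.        ]]), 'rvec': array([ 2.25693758,  0.91964002, -0.36420541]), 'tvec': array([-0.37804697, -0.22510965,  1.30846376])}
side {'mtx': array([[403.58177257,   0.        , 317.19537924],
       [  0.        , 403.58177257, 198.57821876],
       [  0.        ,   0.        ,   1.        ]]), 'rvec': array([ 2.30391219, -0.50981434,  0.23463941]), 'tvec': array([-0.53041986,  0.24943619,  0.78023879])}
```

View pics/scene0.png

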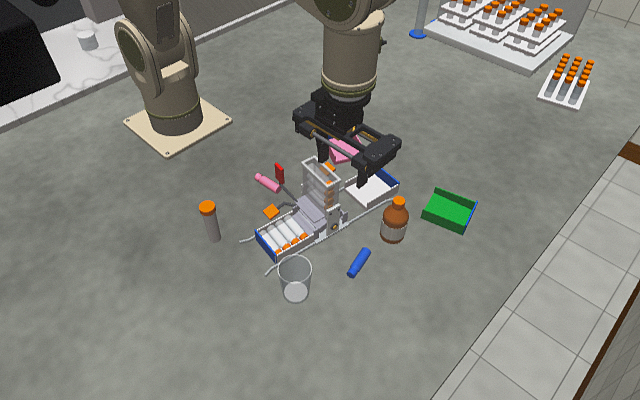

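View pics/side0.png

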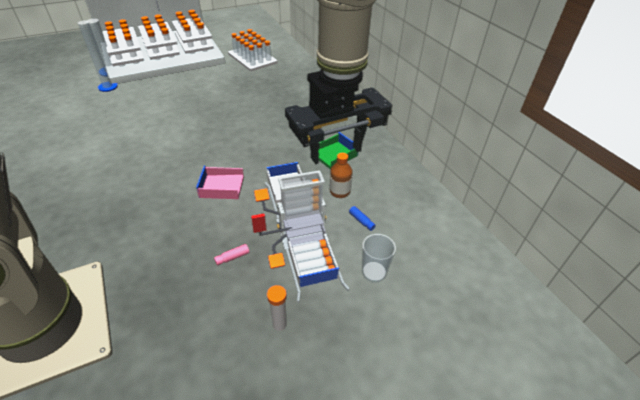

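```bash
cat > h.py <<'E'
import cv2,numpy as np
from cell import env,snapshot,camera_model
def cam(n):
    m=camera_model(n);R=cv2.Rodrigues(m['rvec'])[0];return m['mtx'],R,np.array(m['tvec']).ravel()
def ray(n,u,v):
    K,R,t=cam(n);return -R.T@t,R.T@np.linalg.solve(K,[u,v,1.])
def onz(n,p,z):
    o,d=ray(n,*p);return o+d*(z-o[2])/d[2]
def tri(a,b):
    P=[];
    for n in("scene","side"):
        K,R,t=cam(n);P.append(K@np.c_[R,t])
    X=cv2.triangulatePoints(P[0],P[1],np.array(a,float).reshape(2,1),np.array(b,float).reshape(2,1)).ravel();return X[:3]/X[3]
def blobs(img,lo,hi,amin=25):
    h=cv2.cvtColor(img,cv2.COLOR_RGB2HSV);m=cv2.inRange(h,lo,hi)
    n,l,s,c=cv2.connectedComponentsWithStats(m)
    return [(s[i].tolist(),c[i].round(1).tolist()) for i in range(1,n) if s[i][4]>=amin]
E
python3 - <<'E'
from h import *
for n,(x0,y0,x1,y1) in {"scene":(230,130,430,280),"side":(190,140,390,290)}.items():
    im=cv2.imread(f"pics/{n}0.png");rgb=im[:,:,::-1].copy()
    cv2.imwrite(f"pics/{n}c.png",cv2.resize(im[y0:y1,x0:x1],None,fx=4,fy=4,interpolation=cv2.INTER_CUBIC))
    for k,lo,hi in(("or",(8,150,120),(20,255,255)),("red",(0,170,80),(5,255,255)),("red2",(174,170,80),(180,255,255)),("blue",(105,120,50),(125,255,255))):
        print(n,k,[b for b in blobs(rgb,lo,hi) if x0-10<b[1][0]<x1 and y0<b[1][1]<y1+10])
E
```

```text
scene or [([325, 162, 10, 9, 42], [329.5, 165.8]), ([393, 196, 12, 10, 96], [398.6, 200.4]), ([263, 203, 16, 16, 145], [270.7, 211.0]), ([384, 205, 24, 19, 303], [394.8, 214.9]), ([300, 233, 8, 7, 32], [303.1, 235.7]), ([291, 238, 8, 7, 32], [294.3, 240.8]), ([282, 244, 9, 6, 30], [285.7, 246.1])]
scene red [([275, 163, 9, 20, 81], [278.7, 171.3])]
scene red2 []
scene blue [([375, 168, 25, 19, 204], [386.7, 177.5]), ([254, 229, 22, 33, 183], [264.6, 245.1]), ([347, 247, 24, 31, 317], [358.6, 261.9])]
side or [([332, 153, 20, 25, 312], [341.6, 166.8]), ([254, 189, 15, 12, 149], [261.2, 194.5]), ([320, 240, 15, 28, 152], [326.4, 253.6]), ([268, 253, 17, 15, 194], [276.1, 260.1]), ([267, 285, 19, 20, 297], [276.1, 294.5])]
side red [([252, 214, 13, 18, 182], [258.3, 222.2])]
side red2 []
side blue [([338, 131, 16, 18, 140], [345.4, 140.5]), ([267, 162, 31, 14, 266], [282.6, 168.5]), ([196, 166, 10, 22, 96], [201.2, 177.9]), ([349, 206, 26, 24, 246], [361.7, 217.6]), ([299, 268, 40, 18, 387], [318.3, 276.6])]
```

View pics/scenec.png

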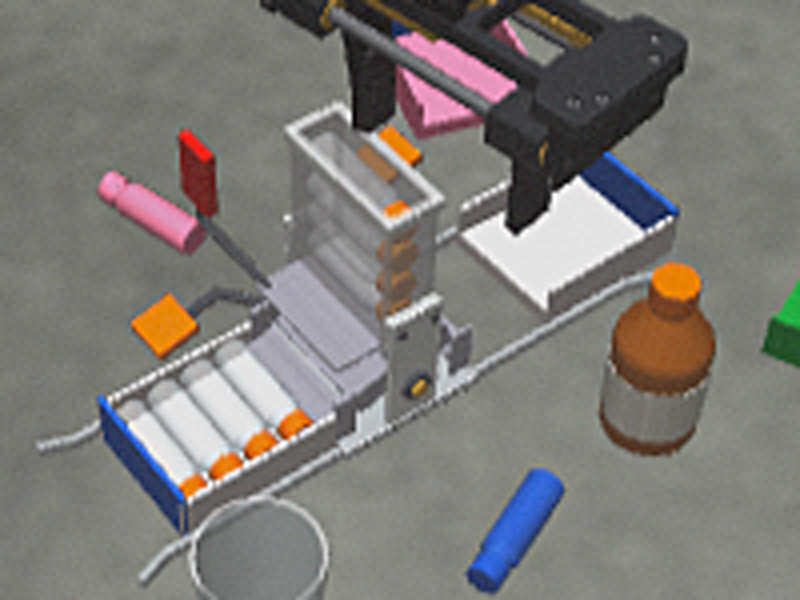

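View pics/sidec.png

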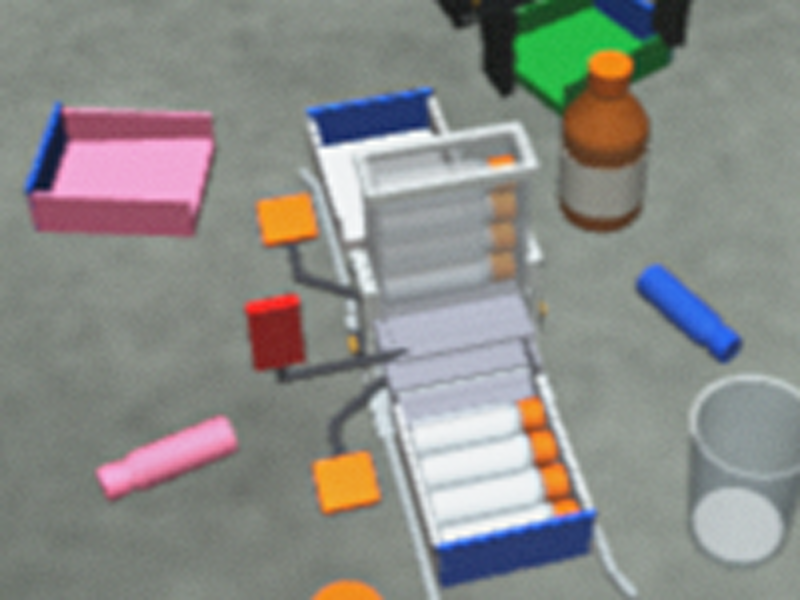

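Run:
```python
from h import *
P={'Lnear':((380.8,168.8),(267,167)),'Lfar':((399.5,183),(298.5,162.5)),'Rnear':((255,230.5),(299.3,276.5)),'Rfar':((275.8,255),(338.5,268.5))}
Q={}
for k,(a,b) in P.items():
    A,B=onz("scene",a,.038),onz("side",b,.038);Q[k]=(A+B)/2;print(k,A.round(4),B.round(4),tri(a,b).round(4))
L=(Q['Lnear']+Q['Lfar'])/2;R=(Q['Rnear']+Q['Rfar'])/2
v=(L-R)[:2];print('axis len',np.linalg.norm(v),'angle',np.degrees(np.arctan2(-v[0],v[1])))
y=v/np.linalg.norm(v);x=np.array([y[1],-y[0]]);O=R[:2]+y*.151;print('O',O,'x',x,'y',y,np.degrees(np.arctan2(*(Q['Rfar']-Q['Rnear'])[:2][::-1])),np.degrees(np.arctan2(*(Q['Lfar']-Q['Lnear'])[:2][::-1])))
# feeder top-edge cross-check and features
for k,a,b in(('padL',(330,166.8),(261.2,194.5)),('padR',(270.7,211),(276.1,260.1)),('red',(278.7,171.3),(258.3,222.2))):
    T=tri(a,b);print(k,T.round(4),'feeder',(T[:2]-O)@x,(T[:2]-O)@y)
T=onz("scene",(271,211),.023);T2=onz("side",(276.5,260),.023);print('padR z23',T,T2)
for z in (.06,.07):
    T=onz("side",(261.6,194.5),z);print('padL',z,T,(T[:2]-O)@x,(T[:2]-O)@y)
T=onz("side",(258.3,214),.124);print('redtop',T,(T[:2]-O)@x,(T[:2]-O)@y)
for k,p,z in(('beaker',(0,0),0),):pass
print('bottle cap',tri((398.6,200),(342.3,155)),'tube cap',tri((207.5,207),(276.5,292)))
```

```text
Lnear [0.5689 0.2265 0.038 ] [0.5478 0.2312 0.038 ] [0.555  0.25   0.0166]
Lfar [0.6324 0.2187 0.038 ] [0.6317 0.214  0.038 ] [0.6325 0.218  0.0368]
Rnear [ 0.4913 -0.1231  0.038 ] [ 0.4872 -0.1234  0.038 ] [ 0.4883 -0.1209  0.0337]
Rfar [ 0.5727 -0.1358  0.038 ] [ 0.5696 -0.1394  0.038 ] [ 0.5711 -0.1353  0.0341]
axis len 0.35894711132179025 angle -10.434173504999583
O [0.55755097 0.01809452] x [ 0.98346363 -0.18110575] y [0.18110575 0.98346363] -9.936503257023894 -9.615478878483406
padL [0.4916 0.1194 0.0624] feeder -0.08318839683022616 0.08765579164849024
padR [ 0.4628 -0.0517  0.0211] feeder -0.08057776573245623 -0.08585082619552818
red [ 0.4458 -0.0045  0.1054] feeder -0.10576730889124876 -0.04243430874103833
padR z23 [ 0.4642901  -0.05169353  0.023     ] [ 0.46325565 -0.05403469  0.023     ]
padL 0.06 [0.49296026 0.11517064 0.06      ] -0.0811036492527939 0.08377308791690807
padL 0.07 [0.49018243 0.10503257 0.07      ] -0.08199948430663442 0.07329958490204667
redtop [ 0.44933477 -0.00173787  0.124     ] -0.1028349363537248 -0.039103013955254985
bottle cap [0.70103797 0.10258533 0.12131833] tube cap [ 0.41868789 -0.18324782  0.10944637]
```

Emit:
drive_tool --plan '[[[0.04,0.04,-0.007,0,0.03],[0.04,0.09,-0.015,0,0.06],[0.04,0.14,-0.024,0,0.1],[0.04,0.19,-0.032,0,0.13],[0.04,0.23,-0.039,0,0.15],[0.04,0.258,-0.044,0,0.168],[0.04,0.258,-0.044,0,0.168],[0.04,0.258,-0.044,0,0.168]]]' --force 20

```text
t: 1.1
ee_pos: [0.5813, 0.2569, 0.2222]
ee_rot: [0.0, 0.764, 0.645, -0.0]
contact_force: [0.8, -0.4, -0.3]
grip_width: 0.0402
gripper_force: 0.0
```

Run:
```python
from h import *
s=env.get_state();print(s['t'],s['ee_pos'],s['ee_rot'],s['grip_width'])
ims=[]
for n,(x0,y0) in {"scene":(280,110),"side":(190,130)}.items():
    im=snapshot(n)[:,:,::-1].copy();cv2.imwrite(f"pics/{n}1.png",im);ims.append(cv2.resize(im[y0:y0+140,x0:x0+100*1],None,fx=4,fy=4,interpolation=cv2.INTER_CUBIC))
cv2.imwrite("pics/m1.png",np.hstack(ims))
```

```text
1.1 [0.58129422 0.25689771 0.22224278] [ 2.89263292e-04  7.64159681e-01  6.45026946e-01 -3.71156441e-04] 0.040164377535003966
```

View pics/m1.png

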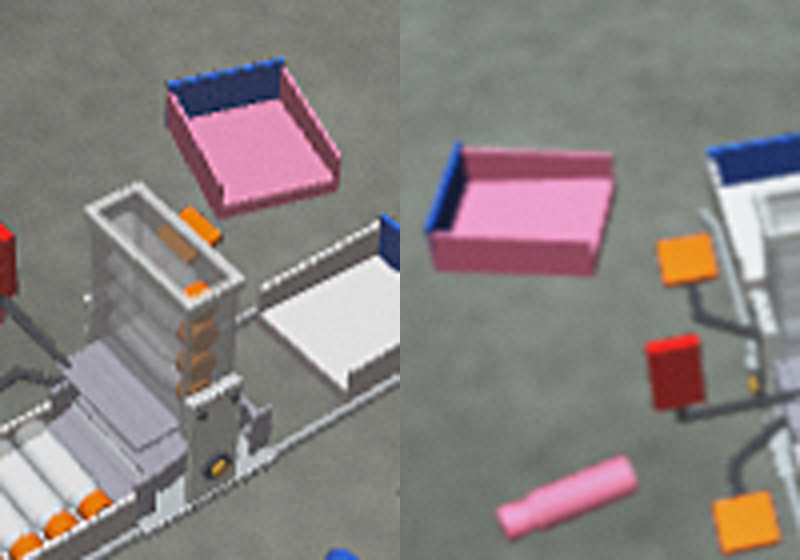

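Run:
```python
from h import *
print('pink',onz("scene",(365,150),.03),onz("scene",(365,157),.0),'Lnear',onz("scene",(375.2,164),.038))
O=np.array([.5555,.0187]);x=np.array([.986,-.1674]);y=x[::-1]*[-1,1]
for k,a,b in(('padL',(280+203/4,110+227/4),(190+287/4,130+258/4)),('redtop-left? ',(280+3/4,110+226/4),(190+275/4,130+341/4))):
    T=tri(a,b);print(k,T,(T[:2]-O)@x,(T[:2]-O)@y)
```

```text
pink [0.49007805 0.26140523 0.03      ] [4.88423597e-01 2.67653369e-01 1.11022302e-16] Lnear [0.54787765 0.23052351 0.038     ]
padL [0.49295094 0.12025929 0.0620025 ] -0.07867439619131081 0.08966675209896552
redtop-left?  [ 0.44976932 -0.00056156  0.12065543] -0.10102606907842393 -0.036691212130646536
```

Emit:
drive_tool --plan '[[[0.04,0,0,0.05,0],[0.04,0,0,0.1,0],[0.04,0,0,0.15,0],[0.04,0,0,0.185,0],[0.04,0,0,0.202,0],[0.04,0,0,0.202,0],[0.04,-0.01,0,0.202,0],[0.04,-0.015,0,0.202,0]]]'

```text
t: 2.2
ee_pos: [0.5795, 0.2423, 0.0221]
ee_rot: [0.001, 0.764, 0.645, 0.001]
contact_force: [-0.1, -0.5, -0.3]
grip_width: 0.0398
gripper_force: 0.0
```

Emit:
drive_tool --plan '[[[0.04,-0.008,0,0,0],[0.04,-0.016,0,0,0],[0.04,-0.024,0,0,0],[0.04,-0.032,0,0,0],[0.04,-0.04,0,0,0],[0.04,-0.048,0,0,0],[0.04,-0.054,0,0,0],[0.04,-0.056,0,0,0]]]'

```text
t: 3.2
ee_pos: [0.5691, 0.1874, 0.0205]
ee_rot: [0.0, 0.764, 0.645, -0.0]
contact_force: [0.9, 1.9, 0.6]
grip_width: 0.0399
gripper_force: 1.0
```

Emit:
drive_tool --plan '[[[0.04,-0.002,0,0,0],[0.04,-0.004,0,0,0],[0.04,-0.006,0,0,0],[0.04,-0.007,0,0,0],[0.04,-0.007,0,0,0]]]'

```text
t: 3.82
ee_pos: [0.568, 0.1808, 0.0205]
ee_rot: [0.0, 0.764, 0.645, -0.0]
contact_force: [0.4, 0.4, 0.8]
grip_width: 0.0397
gripper_force: 0.5
```

Emit:
drive_tool --plan '[[[0.04,-0.001,0,0,0],[0.04,-0.002,0,0,0],[0.04,-0.002,0,0,0]]]'

```text
t: 4.2
ee_pos: [0.568, 0.1796, 0.0208]
ee_rot: [0.0, 0.764, 0.645, 0.001]
contact_force: [2.0, 3.1, -0.3]
grip_width: 0.0398
gripper_force: 2.1
```

Emit:
drive_tool --plan '[[[0.04,-0.001,0,0,0],[0.04,-0.002,0,0,0],[0.04,-0.002,0,0,0]]]'

```text
t: 4.58
ee_pos: [0.568, 0.1794, 0.0213]
ee_rot: [-0.0, 0.764, 0.646, 0.002]
contact_force: [2.4, 9.2, 0.5]
grip_width: 0.0405
gripper_force: 4.4
```

Emit:
drive_tool --plan '[[[0.04,-0.001,0,0,0],[0.04,-0.002,0,0,0],[0.04,-0.002,0,0,0]]]'

```text
t: 4.95
ee_pos: [0.568, 0.1792, 0.0218]
ee_rot: [-0.001, 0.763, 0.646, 0.003]
contact_force: [3.8, 13.0, 1.4]
grip_width: 0.0402
gripper_force: 6.7
```

Emit:
drive_tool --plan '[[[0.04,0.01,0,0,0],[0.04,0.02,0,0,0],[0.02,0.02,0,-0.05,0],[0.0,0.02,0,-0.1,0],[0.0,-0.01,-0.022,-0.1,0],[0.0,-0.04,-0.044,-0.1,0],[0.0,-0.068,-0.0655,-0.1,0],[0.0,-0.068,-0.0655,-0.1,0]]]'

```text
t: 5.95
ee_pos: [0.4897, 0.1169, 0.1204]
ee_rot: [0.0, 0.765, 0.644, -0.001]
contact_force: [0.1, 0.8, -0.4]
grip_width: 0.0006
gripper_force: 0.0
```

Run:
```python
from h import *
O=np.array([.5555,.0187]);x=np.array([.986,-.1674]);y=x[::-1]*[-1,1]
s=env.get_state();p=s['ee_pos'];print(p,(p[:2]-O)@x,(p[:2]-O)@y,s['grip_width'])
ims=[]
for n,(x0,y0) in {"scene":(290,120),"side":(220,140)}.items():
    im=snapshot(n)[:,:,::-1].copy();cv2.imwrite(f"pics/{n}2.png",im);ims.append(cv2.resize(im[y0:y0+140,x0:x0+100*1],None,fx=4,fy=4,interpolation=cv2.INTER_CUBIC))
cv2.imwrite("pics/m2.png",np.hstack(ims))
```

```text
[0.48965276 0.11693992 0.12041565] -0.08137074197575989 0.08584173733225135 0.0006194007275428817
```

View pics/m2.png

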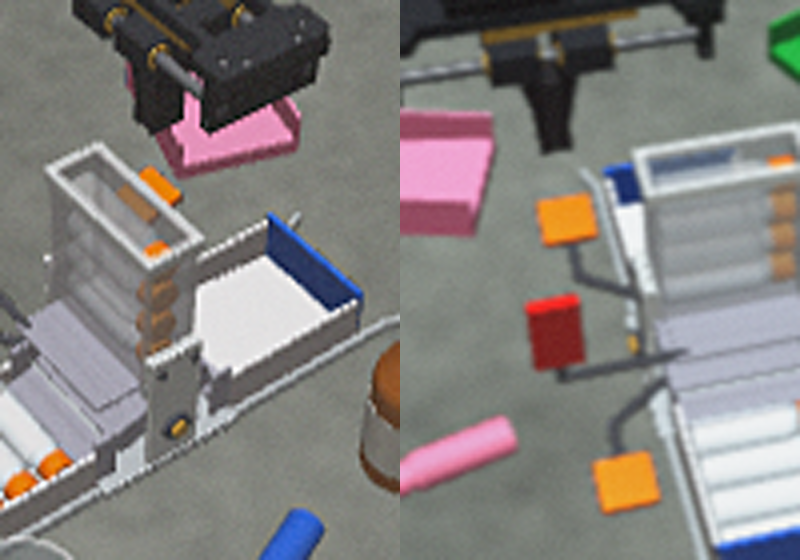

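The left tray now butts against the feeder: its blue wall is at about (290–360, 215–295) in the left panel. The fingertips are closed above the orange pad, and I press next.

Emit:
drive_tool --plan '[[[0,0,0,0.035,0],[0,0,0,0.05,0],[0,0,0,0.058,0],[0,0,0,0.066,0],[0,0,0,0.074,0],[0,0,0,0.082,0],[0,0,0,0.09,0],[0,0,0,0.094,0]]]'

```text
t: 7.05
ee_pos: [0.4909, 0.1189, 0.026]
ee_rot: [-0.0, 0.764, 0.645, -0.0]
contact_force: [-0.5, 0.4, 1.0]
grip_width: 0.0005
gripper_force: 0.4
```

Emit:
drive_tool --plan '[[[0,0,0,0.002,0],[0,0,0,0.003,0],[0,0,0,0.004,0],[0,0,0,0.004,0]]]'

```text
t: 7.55
ee_pos: [0.491, 0.1189, 0.0237]
ee_rot: [0.0, 0.764, 0.645, -0.0]
contact_force: [-6.4, -2.0, 16.3]
grip_width: 0.0007
gripper_force: 7.3
```

Emit:
drive_tool --plan '[[[0,0,0,-0.04,0],[0,0,0,-0.08,0],[0,0,0,-0.103,0],[0,-0.03,-0.007,-0.103,0],[0,-0.06,-0.014,-0.103,0],[0,-0.085,-0.021,-0.103,0],[0,-0.085,-0.021,-0.09,0],[0,-0.085,-0.021,-0.083,0]]]'

```text
t: 8.55
ee_pos: [0.4559, 0.0394, 0.1047]
ee_rot: [-0.0, 0.764, 0.645, -0.0]
contact_force: [0.5, 0.0, 1.0]
grip_width: 0.0006
gripper_force: 0.0
```

Run:
```python
from h import *
O=np.array([.5555,.0187]);x=np.array([.986,-.1674]);y=x[::-1]*[-1,1]
s=env.get_state();p=s['ee_pos'];print(p,(p[:2]-O)@x,(p[:2]-O)@y,s['grip_width'])
ims=[]
for n,(x0,y0) in {"scene":(250,120),"side":(220,140)}.items():
    im=snapshot(n)[:,:,::-1].copy();cv2.imwrite(f"pics/{n}3.png",im);ims.append(cv2.resize(im[y0:y0+140,x0:x0+100*1],None,fx=4,fy=4,interpolation=cv2.INTER_CUBIC))
cv2.imwrite("pics/m3.png",np.hstack(ims))
```

```text
[0.45592911 0.03940305 0.10472446] -0.10164259155932698 0.0037450396074819453 0.000617987470350432
```

View pics/m3.png

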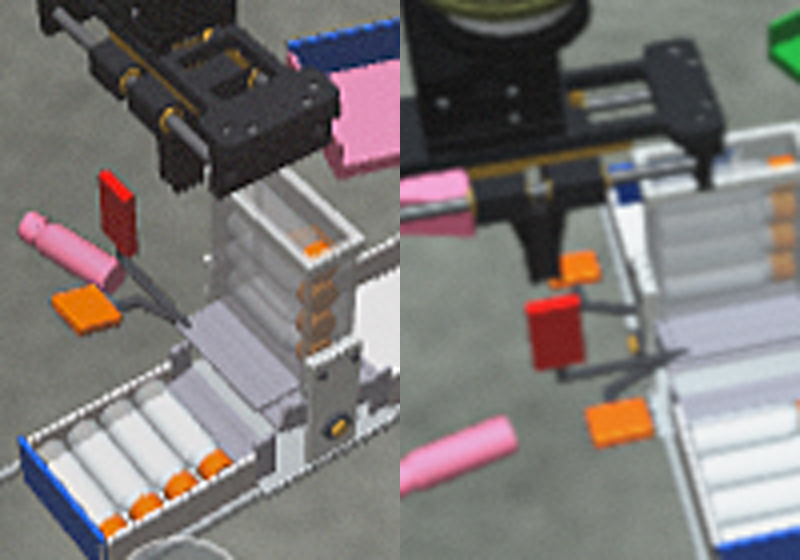

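Emit:
drive_tool --plan '[[[0,-0.008,-0.005,-0.005,0],[0,-0.018,-0.006,-0.005,0],[0,-0.026,-0.006,-0.005,0],[0,-0.033,-0.006,-0.005,0],[0,-0.04,-0.006,-0.005,0],[0,-0.047,-0.006,-0.005,0],[0,-0.054,-0.006,-0.005,0],[0,-0.058,-0.006,-0.005,0]]]'

```text
t: 9.65
ee_pos: [0.4404, -0.0178, 0.1105]
ee_rot: [-0.0, 0.764, 0.645, 0.0]
contact_force: [0.8, 5.4, -0.3]
grip_width: 0.0
gripper_force: 3.1
```

Emit:
drive_tool --plan '[[[0,-0.002,0,0,0],[0,-0.003,0,0,0],[0,-0.004,0,0,0],[0,-0.004,0,0,0]]]'

```text
t: 10.15
ee_pos: [0.4404, -0.0181, 0.1106]
ee_rot: [-0.001, 0.763, 0.646, 0.002]
contact_force: [3.4, 13.0, -2.5]
grip_width: 0.0003
gripper_force: 7.0
```

Emit:
drive_tool --plan '[[[0,0.004,0,0,0],[0,0.012,0,0,0],[0,0.02,0,0,0],[0,0.02,-0.01,-0.04,0],[0,0.02,-0.02,-0.09,0],[0,0.02,-0.03,-0.12,0],[0,0.02,-0.03,-0.12,0],[0,0.02,-0.03,-0.12,0]]]'

```text
t: 11.15
ee_pos: [0.4134, 0.0035, 0.2299]
ee_rot: [-0.0, 0.764, 0.645, -0.0]
contact_force: [0.5, -0.6, 0.3]
grip_width: 0.0007
gripper_force: 0.0
```

Run:
```python
from h import *
print(env.get_state()['t'],env.get_state()['contact_force'])
ims=[]
for n,(x0,y0) in {"scene":(250,120),"side":(240,130)}.items():
    im=snapshot(n)[:,:,::-1].copy();cv2.imwrite(f"pics/{n}4.png",im);ims.append(cv2.resize(im[y0:y0+150,x0:x0+(160 if n=="scene" else 106)],None,fx=3,fy=4*.75,interpolation=cv2.INTER_CUBIC))
cv2.imwrite("pics/m4.png",np.hstack(ims))
```

```text
11.15 [ 0.4723642  -0.63185969  0.32965109]
```

View pics/m4.png

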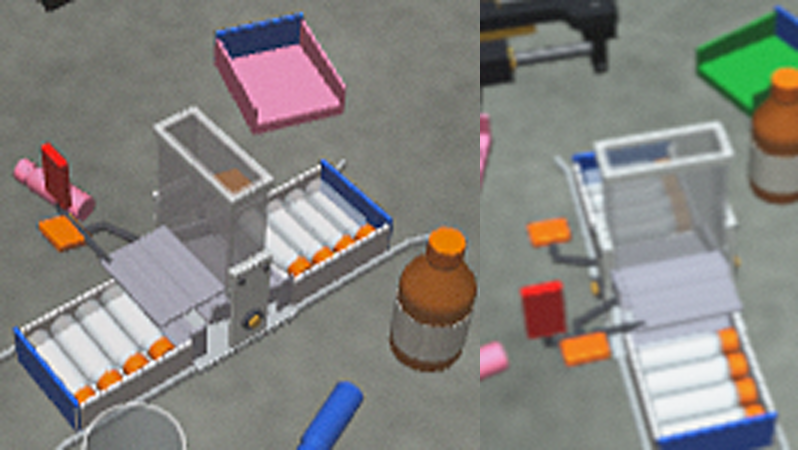

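The magazine is empty and four vials lie in the left tray, with caps at about (300,268) to (367,230) in the left panel. The shutter is open, the gate is over to the left, and the arm is clear.

```bash
python3 -c "
from cell import ticket
print(ticket.finish_job())"
```

```text
the job is handed in; nothing more can be done
None
```

The job is done and handed in at about 11 s: the left tray is fully home, the gate is rocked fully left, the shutter is fully open, and the last pictures show all four vials in the left tray with the arm clear.

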